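# Bearing into the push-latch parts case

## Task

Put the ball bearing away: press the case's flap at its black pad once, down to the stop, and let go so that it springs open, set the bearing down flat in the bay inside (do not drop it), then push the flap shut and press it to the stop once more so that it stays latched flush. Go by feel, since how far the latch must be pressed differs from case to case, never push on the case with 15 N or more, and leave the other things where they are.

Things in the scene. Friction and masses are not known exactly. Their poses are not given: they have to be found in the camera images.
- case: Grey steel parts case bolted to the bench, 190 x 190 x 62 mm high, walls 5 mm, closed by a blue sprung flap lying inside the rim. Origin: centre of its underside; x towards the hinge (far side), y along the hinge, z up. Behind the front wall (case x -90 to -44 mm) is the latch compartment, nothing to be put there; a partition 34 mm high divides it from the parts bay.
- parts_bay (a point): Centre of the black rubber mat that is the floor of the parts bay, 7 mm above the bench. The bay is 128 mm (case x) by 180 mm (case y) and 55 mm deep from rim to mat. Same axes as the case.
- lid_hinge (a point): Middle of the flap's hinge axis, which runs along the case's y axis, 2.5 mm below the rim and 88 mm behind the case's centre. Does not move; same axes as the case.
- lid (a joint): Flap angle, rad: 0 latched flush with the rim, 1.5 standing open, all but upright, negative when pressed in. The flap is a plate 177 mm from hinge to free edge, 177 mm wide, 5 mm thick, its outer face 2.5 mm off the hinge axis. A damped spring opens it in about 2 to 3 s; holding it back at the pad takes 1 N when open, 4 N near shut, plus 2.5 N per rad/s of pushing.
- press_pad (a point): Centre of the top of the round black pad on the flap (28 mm across, 2 mm high, on the centre line 156 mm from the hinge); moves with the flap, z is its outward normal, x towards the hinge.
- bearing_center (a point): Centre (half-way up, 7.5 mm) of the loose steel ball bearing with a red seal, 52 mm across, 15 mm high, about 0.14 kg, lying flat on the bench to the left of the case. z is its axis.
- mug: Bystander: green and white mug, 101 mm high; origin at the centre of its underside.
- tape_measure: Bystander: yellow tape measure standing, 70 mm high; origin under its centre.
- con_rod: Bystander: steel connecting rod lying flat, 156 mm long, 20 mm high; origin under its centre.
- masking_tape: Bystander: roll of masking tape lying flat, 100 mm across, 25 mm high; origin under its centre.
- pliers: Bystander: red-handled pliers lying flat, 192 mm long, 12 mm high; origin under their centre.
- latch (a point): Top centre of the push-push latch drum inside, 38 mm above the bench. Pressing the flap at the pad to the stop and letting go releases it if shut, latches it if open; a push short of the stop changes nothing. The stop lies 5 to 14 mm below flush at the pad, different in each case, unseen. Up to it the push stays near 4 to 6 N, then climbs about 12 N per mm; 8 to 10 N always suffices.

How it is judged (in metres and radians):
On the way, in this order (a step that is already met when the one before it is completed fails the run):
1. the flap has been released and stands open (value of joint lid above 1 rad), for 0.1 s.
2. the bearing lies in the parts bay, let go, with the flap still open (value of joint lid above 0.6 rad and x of bearing_center in the frame of parts_bay between -0.064 and 0.064 m and y of bearing_center in the frame of parts_bay between -0.09 and 0.09 m and z of bearing_center in the frame of parts_bay below 0.011 m and contact force between the fingers and ball_bearing below 0.1 N), for 0.2 s.
3. the flap is latched shut with nothing pushing on it (value of joint lid between -0.02 and 0.025 rad and contact force between each of the arm, the fingers and case below 0.1 N), for 0.3 s.
At the end, for the whole second after the job is handed in: the flap is latched shut within 0.025 rad (4 mm at the pad) of flush and stays so untouched, and the bearing lies flat (within 0.15 rad) on the mat of the parts bay (value of joint lid between -0.02 and 0.025 rad and x of bearing_center in the frame of parts_bay between -0.064 and 0.064 m and y of bearing_center in the frame of parts_bay between -0.09 and 0.09 m and z of bearing_center in the frame of parts_bay below 0.011 m and angle between bearing_center's own z axis and vertical below 0.15 rad).
It fails at once if the case or its flap is pushed with 15 N or more (contact force between any of the fingers, the arm and case above 15 N).
It fails at once if the bearing is let go more than 50 mm above the bench (dropped) (height (world z) of bearing_center above 0.05 m and contact force between the fingers and ball_bearing below 0.05 N).
It fails at once if a bystander is moved by more than 30 mm (distance of any of mug, tape_measure, con_rod, masking_tape, pliers from where it was at the start of the episode above 0.03 m).
It also fails if it takes over 72 s, if anything falls off the work surface, if the arm or the gripper's body presses on something with over 40 N, if the wrist force passes 120 N, or if a joint passes its speed limit or range.

## Robot

A 6-joint arm with a two-finger parallel gripper is mounted at the origin on a cart in front of the work surface, level with it; the furniture and walls round the work are solid. World frame = base frame: x ahead of the robot, y to its left, z up, the work surface at z = 0. Lengths are in mm, angles in rad, forces in N, time in s.
With the tool pointing down it reaches from about 350 to 975 mm from the base axis. Payload 7.1 kg.
Tool frame: the origin (TCP) lies midway between the tips of the shut fingers; the grasp point (between the pads) lies 19 mm behind it; z points along the fingers, y is the line along which they close (so a half turn about z gives the same grasp; the last joint's range is limited). The gripper opens to 88 mm and grips with 3 to 60 N. Pads are 20 mm wide; open, the fingers measure 115 mm over their backs; the gripper's body (75 mm by 178 mm) begins 61 mm behind the grasp point.
Start: joints at [1.224, 0.423, 1.63, -0, 1.089, -0.019], TCP at [201.194, 591.714, 222.675] pointing down, gripper open.
Joint ranges: [-3, 3], [-0.9, 2.11], [0.09, 2.58], [-1.31, 4.45], [0.11, 2.69], [-2.54, 2.54]. Speed limits (rad/s): [2.39, 2.39, 3.01, 3.14, 3.14, 3.14].

## Interface

Orientations are given as a rotation vector (axis times angle).
In Python, from workcell import ctrl gives the robot as it stands. The module is installed in compiled form; this text tells all that it offers.
- The arm moves only by the tool servo_tool, never from a script. Its argument "increments" is a list of rows, each a list of 7 numbers: the shift along the world's x, y, z in cm, then the turn, a rotation vector about the world's x, y, z in degrees, then the opening, from -1 (shut) to 1 (fully open). A call has 1 to 20 rows; each row is the pose to reach, as a shift and turn from the pose commanded when the call began; what a row does not reach only later rows make up. A row lasts 1/12 s, in which the tool goes at most 41.7 mm and 7.16 degrees, less where a joint would pass 70% of its speed; a pose out of reach is approached as far as the arm can. A call with a gripper value outside its range is refused whole. The fingers move at their own pace and stop on an object; the grip force is fixed at half the most. Time passes only in rows, so rows that repeat a pose let the fingers close. It gives the time, the measured TCP pose, the force, the opening and the grip force at its end, in the units of the state.
- ctrl.get_obs(): the state, without advancing time (a new reading comes with each control period).
- ctrl.get_image(name): name is "scene" or "top"; returns a dict with "image" (420x560x3 uint8, red, green, blue), "fx", "fy", "cx", "cy" (pixels), "extrinsics" (4x4, takes a point from camera to world coordinates). Camera axes: x right, y up, looking along -z (the intrinsics and any distortion apply to the point x, -y, -z); pixel columns grow to the right and rows downward; lengths in mm; the calibration is good to about 2 mm. A picture is of the moment at which its call begins. There is no depth.
- ctrl.close_job(): hands the job in; it is judged then, once.
The state is a dict: "t": time; "qpos": joint angles; "qvel": joint speeds; "joint_torque": joint torques, N m; "ee_pos": TCP position; "orientation": TCP orientation; "ft_force": force on the tool from outside, world axes, zero at the start; "moment": the same for the moment, N m; "width": finger opening in mm; "grasp_force": force on a finger pad.
Only numpy, scipy, OpenCV 4.12 (cv2) and the standard library are available. Lean on these libraries where they do the work, as an engineer would, in place of code of your own. Each camera call takes 0.05 s, during which the arm holds its last target. There are 200 camera calls.

## Working session

There is one attempt and no reset: what is moved stays moved. The work goes in short steps, Python scripts to look and compute and a tool call to move; the robot and the scene stay as the last step left them, time stands still between calls to the robot, and variables do not carry over. Pictures are saved under pics/ and viewed, at most 10 in all, crops included, and the job is handed in when it is done.

Besides the shell and the picture viewer there is one more tool, called after "Call:" in YAML: its name, and indented under it one key for each argument. servo_tool: Moves the arm, as the interface text tells. Its arguments: {"type":"object","properties":{"increments":{"type":"array","items":{"type":"array","items":{"type":"number"}}}},"required":["increments"]}

```bash
mkdir -p pics
cat > h.py <<'E'
import numpy as np, cv2
from workcell import ctrl
def snap(cam,name):
    d=ctrl.get_image(cam); cv2.imwrite(f'pics/{name}.png',d['image'][:,:,::-1]); return d
def px2w(d,u,v,z):
    E=np.array(d['extrinsics']); r=np.array([(u-d['cx'])/d['fx'],-(v-d['cy'])/d['fy'],-1.])
    w=E[:3,:3]@r; o=E[:3,3]; return o+w*(z-o[2])/w[2]
def w2px(d,p):
    E=np.array(d['extrinsics']); c=E[:3,:3].T@(np.array(p)-E[:3,3])
    return d['cx']+d['fx']*c[0]/-c[2], d['cy']-d['fy']*c[1]/-c[2]
E
python3 - <<'E'
from h import *
import pickle
D={}
for c in('top','scene'):
    D[c]=snap(c,c+'0'); print(c,[D[c][k] for k in('fx','cx','cy')],np.round(D[c]['extrinsics'],3).tolist(),D[c].keys())
pickle.dump(D,open('d0.pkl','wb'))
print(ctrl.get_obs())
E
```

```text
top [448.35391592807554, 276.62643509558046, 209.57744206082012] [[0.003, 0.991, -0.131, 359.713], [-1.0, 0.003, -0.001, 134.934], [-0.001, 0.131, 0.991, 1422.716], [0.0, 0.0, 0.0, 1.0]] dict_keys(['image', 'fx', 'fy', 'cx', 'cy', 'extrinsics'])
scene [466.6267956731639, 283.1170763796997, 211.12882703843263] [[0.901, 0.24, -0.362, -44.206], [-0.434, 0.505, -0.746, -1022.622], [0.004, 0.829, 0.559, 960.606], [0.0, 0.0, 0.0, 1.0]] dict_keys(['image', 'fx', 'fy', 'cx', 'cy', 'extrinsics'])
{'t': 0.1, 'qpos': array([ 1.22401085e+00,  4.23761271e-01,  1.63059775e+00, -1.93383782e-05,
        1.08861368e+00, -1.90048176e-02]), 'qvel': array([-0.00066377,  0.00016347, -0.00231105,  0.00015023,  0.00068188,
        0.00024048]), 'joint_torque': array([ 5.43053793e-04, -5.45621681e+01, -2.74322069e+01,  6.46375492e-02,
        1.88738859e-02, -3.15442367e-05]), 'ee_pos': array([201.02734875, 591.2587697 , 221.98762187]), 'orientation': array([-5.12522582e-01, -3.09926592e+00,  2.13635528e-03]), 'ft_force': array([ 0.26564922, -0.10172015, -0.1481695 ]), 'moment': array([-0.05543543,  0.00514461,  0.01846025]), 'grasp_force': 0.0, 'width': 88.06992954202111}
```

View pics/top0.png

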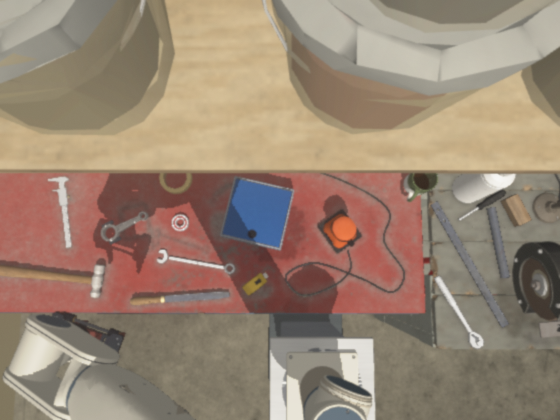

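View pics/scene0.png

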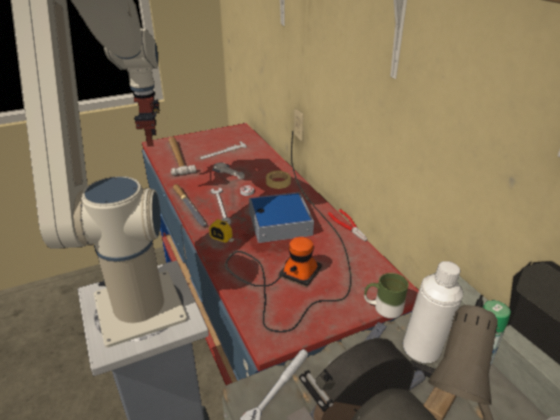

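The top view shows the case's blue flap centred near (258,213) with the pad near (251,233), and the bearing at (180,223). The masking tape is at (176,180), the con rod at (125,225) and the tape measure at (256,284). I'll take one enlarged crop of each camera.

Run:
```python
from h import *
a=cv2.imread('pics/top0.png')[165:265,150:310]; b=cv2.imread('pics/scene0.png')[165:255,200:380]
a=cv2.resize(a,(800,500),interpolation=cv2.INTER_CUBIC); cv2.imwrite('pics/topc.png',a)
```

```text
(no output)
```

View pics/topc.png

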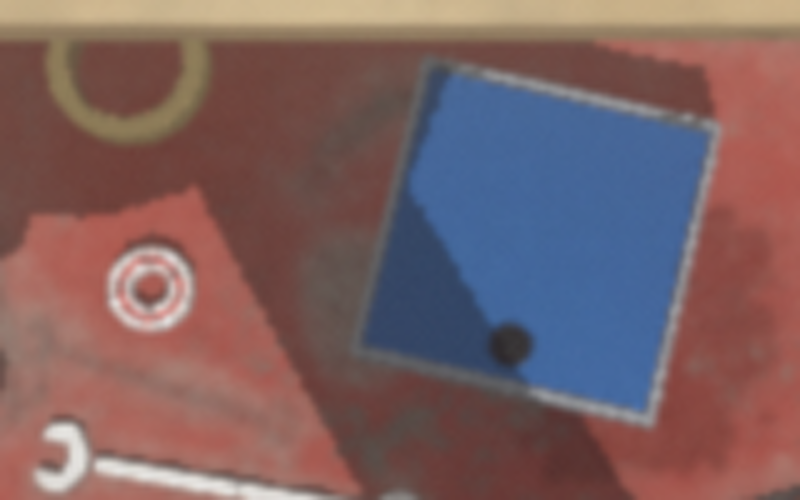

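```bash
cat > loc.py <<'E'
from h import *
import pickle
D=pickle.load(open('d0.pkl','rb')); d=D['top']
f=lambda u,v,z: px2w(d,150+u/5-.4,165+v/5-.4,z)
C=[f(u,v,62) for u,v in((428,60),(718,125),(652,425),(358,350))]
for c in C: print('corner',c.round(1))
c=np.mean(C,0); xa=(C[0]+C[1]-C[2]-C[3])/2; ya=(C[0]+C[3]-C[1]-C[2])/2
print('centre',c.round(1),'len',np.linalg.norm(xa),np.linalg.norm(ya),'yaw',np.degrees([np.arctan2(xa[1],xa[0]),np.arctan2(-ya[0],ya[1])]))
print('pad',f(510,345,64).round(1)); b=f(150,288,15); print('bearing',b.round(1))
print('scene px bearing',w2px(D['scene'],b),[tuple(np.round(w2px(D['scene'],q),1)) for q in C])
print('mtape',f(128,60,25),'wrench end',f(400,495,5), 'shelf/wall',f(400,38,0),'tape', px2w(d,256,284,70),px2w(d,256,284,0))
E
python3 loc.py
```

```text
corner [641.6 264.7  62. ]
corner [601.3  85.5  62. ]
corner [417.  125.8  62. ]
corner [462.  304.5  62. ]
centre [530.5 195.1  62. ] len 186.3326846632767 183.9989481584303 yaw [-12.42543561 -13.39338247]
pad [465.1 212.1  64. ]
bearing [504.3 442.4  15. ]
scene px bearing (np.float64(245.97233696726647), np.float64(189.03386695248702)) [(np.float64(298.4), np.float64(192.5)), (np.float64(312.3), np.float64(220.6)), (np.float64(256.8), np.float64(228.1)), (np.float64(248.9), np.float64(198.5))]
mtape [648.77122358 458.74369381  25.        ] wrench end [375.16630245 283.53996737   5.        ] shelf/wall [668.91541618 288.91604005   0.        ] tape [314.35988352 197.10352527  70.        ] [312.01294504 200.32064051   0.        ]
```

Call:
servo_tool:
  increments:
    - [26.3,-38.1,-9,0,0,6,-1]
    - [26.3,-38.1,-9,0,0,6,-1]
    - [26.3,-38.1,-9,0,0,6,-1]
    - [26.3,-38.1,-9,0,0,6,-1]
    - [26.3,-38.1,-9,0,0,6,-1]
    - [26.3,-38.1,-9,0,0,6,-1]
    - [26.3,-38.1,-9,0,0,6,-1]
    - [26.3,-38.1,-9,0,0,6,-1]
    - [26.3,-38.1,-9,0,0,6,-1]
    - [26.3,-38.1,-9,0,0,6,-1]
    - [26.3,-38.1,-9,0,0,6,-1]
    - [26.3,-38.1,-9,0,0,6,-1]
    - [26.3,-38.1,-9,0,0,6,-1]
    - [26.3,-38.1,-9,0,0,6,-1]
    - [26.3,-38.1,-9,0,0,6,-1]
    - [26.3,-38.1,-9,0,0,6,-1]
    - [26.3,-38.1,-9,0,0,6,-1]

```text
t: 1.52
ee_pos: [463.7, 211.8, 132.9]
orientation: [0.347, 3.122, 0.0]
ft_force: [0.5, -1.2, 1.1]
width: 0.5
grasp_force: 0.0
```

Call:
servo_tool:
  increments:
    - [0,0,-3,0,0,0,-1]
    - [0,0,-5,0,0,0,-1]
    - [0,0,-6,0,0,0,-1]
    - [0,0,-6.4,0,0,0,-1]
    - [0,0,-6.4,0,0,0,-1]
    - [0,0,-6.4,0,0,0,-1]
    - [0,0,-6.4,0,0,0,-1]

```text
t: 2.1
ee_pos: [464.8, 211.2, 69.6]
orientation: [0.349, 3.121, 0.001]
ft_force: [0.5, -0.4, 0.3]
width: 0.8
grasp_force: 0.0
```

Run:
```python
from h import *
d=snap('scene','s1')
a=cv2.imread('pics/s1.png')[140:260,200:360]; cv2.imwrite('pics/s1c.png',cv2.resize(a,(800,600),interpolation=cv2.INTER_CUBIC))
```

```text
(no output)
```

View pics/s1c.png

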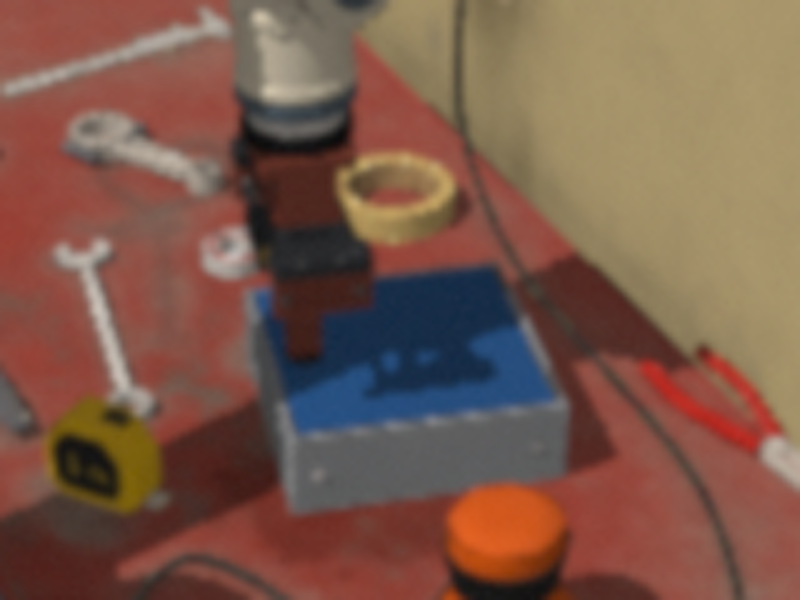

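The fingertip (crop 305,355) hides the pad, so it is on target. I'll press down gradually.

Call:
servo_tool:
  increments:
    - [0,0,-0.2,0,0,0,-1]
    - [0,0,-0.3,0,0,0,-1]
    - [0,0,-0.4,0,0,0,-1]
    - [0,0,-0.5,0,0,0,-1]
    - [0,0,-0.6,0,0,0,-1]
    - [0,0,-0.7,0,0,0,-1]
    - [0,0,-0.7,0,0,0,-1]
    - [0,0,-0.7,0,0,0,-1]

```text
t: 2.82
ee_pos: [464.4, 210.8, 61.7]
orientation: [0.35, 3.122, 0.0]
ft_force: [0.3, 0.2, 4.6]
width: 0.5
grasp_force: 2.3
```

Call:
servo_tool:
  increments:
    - [0,0,-0.05,0,0,0,-1]
    - [0,0,-0.1,0,0,0,-1]
    - [0,0,-0.15,0,0,0,-1]
    - [0,0,-0.15,0,0,0,-1]

```text
t: 3.15
ee_pos: [464.4, 210.8, 60.1]
orientation: [0.35, 3.122, 0.0]
ft_force: [1.3, 0.2, 4.8]
width: 0.3
grasp_force: 2.3
```

Call:
servo_tool:
  increments:
    - [0,0,-0.03,0,0,0,-1]
    - [0,0,-0.06,0,0,0,-1]
    - [0,0,-0.06,0,0,0,-1]

```text
t: 3.4
ee_pos: [464.4, 210.8, 59.6]
orientation: [0.35, 3.122, 0.0]
ft_force: [0.4, 1.3, 5.2]
width: 0.5
grasp_force: 2.3
```

Call:
servo_tool:
  increments:
    - [0,0,-0.03,0,0,0,-1]
    - [0,0,-0.06,0,0,0,-1]
    - [0,0,-0.06,0,0,0,-1]

```text
t: 3.65
ee_pos: [464.4, 210.8, 59.0]
orientation: [0.35, 3.122, 0.0]
ft_force: [0.1, 1.8, 4.4]
width: 0.5
grasp_force: 2.3
```

Call:
servo_tool:
  increments:
    - [0,0,-0.03,0,0,0,-1]
    - [0,0,-0.06,0,0,0,-1]
    - [0,0,-0.06,0,0,0,-1]

```text
t: 3.9
ee_pos: [464.4, 210.8, 58.4]
orientation: [0.35, 3.122, 0.0]
ft_force: [0.7, 0.7, 4.4]
width: 0.3
grasp_force: 2.5
```

Call:
servo_tool:
  increments:
    - [0,0,-0.03,0,0,0,-1]
    - [0,0,-0.06,0,0,0,-1]
    - [0,0,-0.06,0,0,0,-1]

```text
t: 4.15
ee_pos: [464.4, 210.8, 57.9]
orientation: [0.35, 3.122, 0.0]
ft_force: [1.8, 0.7, 4.8]
width: 0.2
grasp_force: 2.8
```

Call:
servo_tool:
  increments:
    - [0,0,-0.03,0,0,0,-1]
    - [0,0,-0.06,0,0,0,-1]
    - [0,0,-0.06,0,0,0,-1]

```text
t: 4.4
ee_pos: [464.4, 210.8, 57.3]
orientation: [0.35, 3.122, 0.0]
ft_force: [1.8, 0.4, 5.6]
width: 0.5
grasp_force: 2.9
```

Call:
servo_tool:
  increments:
    - [0,0,-0.03,0,0,0,-1]
    - [0,0,-0.06,0,0,0,-1]
    - [0,0,-0.06,0,0,0,-1]

```text
t: 4.65
ee_pos: [464.4, 210.8, 56.7]
orientation: [0.35, 3.122, 0.0]
ft_force: [1.3, 1.2, 6.4]
width: 0.4
grasp_force: 3.0
```

Call:
servo_tool:
  increments:
    - [0,0,-0.03,0,0,0,-1]
    - [0,0,-0.05,0,0,0,-1]
    - [0,0,-0.05,0,0,0,-1]

```text
t: 4.9
ee_pos: [464.4, 210.8, 56.3]
orientation: [0.35, 3.122, 0.0]
ft_force: [2.0, 0.5, 6.3]
width: 0.5
grasp_force: 3.1
```

Call:
servo_tool:
  increments:
    - [0,0,-0.03,0,0,0,-1]
    - [0,0,-0.05,0,0,0,-1]
    - [0,0,-0.05,0,0,0,-1]

```text
t: 5.15
ee_pos: [464.5, 210.8, 55.9]
orientation: [0.35, 3.122, 0.0]
ft_force: [0.4, 0.2, 7.4]
width: 0.7
grasp_force: 4.0
```

Call:
servo_tool:
  increments:
    - [0,0,-0.01,0,0,0,-1]
    - [0,0,-0.02,0,0,0,-1]
    - [0,0,-0.02,0,0,0,-1]

```text
t: 5.4
ee_pos: [464.5, 210.8, 55.7]
orientation: [0.35, 3.122, 0.0]
ft_force: [-0.5, 1.0, 9.2]
width: 0.4
grasp_force: 4.4
```

The stop is reached: force is climbing at z ≈ 55.7. I'll let go and withdraw to above the bearing.

Call:
servo_tool:
  increments:
    - [-1,0,3,0,0,0,-1]
    - [-5,1,5,0,0,0,-1]
    - [-9,2,6,0,0,0,-1]
    - [-9,6,6,0,0,0,-1]
    - [-9,10,6,0,0,0,0.5]
    - [-7,14,6,0,0,0,1]
    - [-5,18,6,0,0,0,1]
    - [-1,21,6,0,0,0,1]
    - [3,23,6,0,0,0,1]
    - [4,23.1,6,0,0,0,1]
    - [4,23.1,6,0,0,0,1]
    - [4,23.1,6,0,0,0,1]
    - [4,23.1,6,0,0,0,1]
    - [4,23.1,6,0,0,0,1]
    - [4,23.1,6,0,0,0,1]
    - [4,23.1,6,0,0,0,1]

```text
t: 6.73
ee_pos: [503.3, 441.2, 115.5]
orientation: [-0.349, -3.122, 0.001]
ft_force: [0.7, 0.6, 0.6]
width: 76.7
grasp_force: 0.0
```

Run:
```python
from h import *
d=snap('scene','s2')
a=cv2.imread('pics/s2.png')[110:260,180:380]; cv2.imwrite('pics/s2c.png',cv2.resize(a,(800,600),interpolation=cv2.INTER_CUBIC))
```

```text
(no output)
```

View pics/s2c.png

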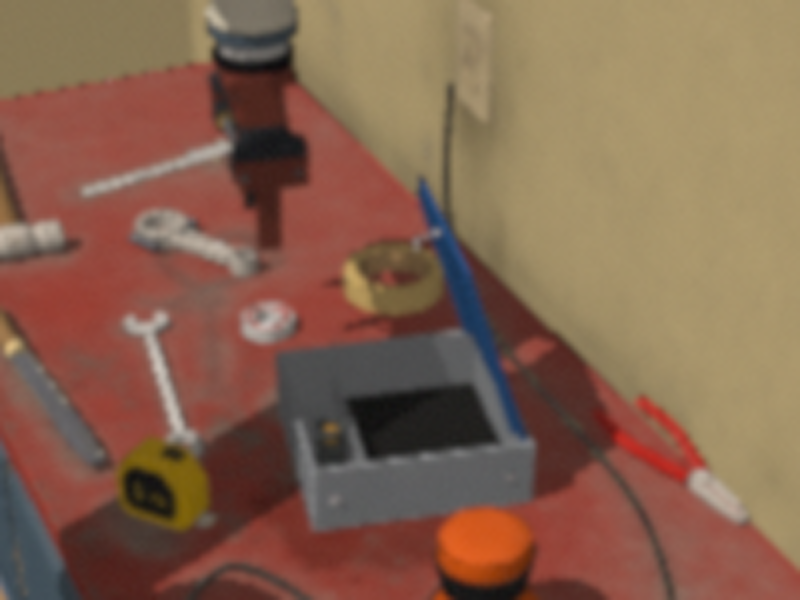

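The flap stands open (crop 465,300), the mat is clear, and the bearing at crop (268,321) matches my estimate. I'll grasp it.

Call:
servo_tool:
  increments:
    - [0.1,0.1,-3,0,0,0,1]
    - [0.1,0.1,-6,0,0,0,1]
    - [0.1,0.1,-8.5,0,0,0,1]
    - [0.1,0.1,-10,0,0,0,1]
    - [0.1,0.1,-10.8,0,0,0,1]
    - [0.1,0.1,-11.2,0,0,0,1]
    - [0.1,0.1,-11.2,0,0,0,1]
    - [0.1,0.1,-11.2,0,0,0,-1]
    - [0.1,0.1,-11.2,0,0,0,-1]
    - [0.1,0.1,-11.2,0,0,0,-1]
    - [0.1,0.1,-11.2,0,0,0,-1]
    - [0.1,0.1,-11.2,0,0,0,-1]
    - [0.1,0.1,-11.2,0,0,0,-1]
    - [0.1,0.1,-11.2,0,0,0,-1]
    - [0.1,0.1,-11.2,0,0,0,-1]
    - [0.1,0.1,-11.2,0,0,0,-1]

```text
t: 8.12
ee_pos: [505.6, 443.2, 3.9]
orientation: [0.35, 3.121, 0.002]
ft_force: [-0.3, 1.1, 4.7]
width: 50.7
grasp_force: 30.0
```

Call:
servo_tool:
  increments:
    - [0,0,2,0,0,0,-1]
    - [0,0,5,0,0,0,-1]
    - [0,0,8,0,0,0,-1]
    - [0,-1,10.5,0,0,0,-1]
    - [0,-4,11,0,0,0,-1]
    - [0,-7,11,0,0,0,-1]
    - [0,-10,11,0,0,0,-1]
    - [0.5,-13,11,0,0,0,-1]
    - [1.5,-16,11,0,0,0,-1]
    - [2.5,-19,11,0,0,0,-1]
    - [3,-22,11,0,0,0,-1]
    - [3.2,-24,11,0,0,0,-1]
    - [3.4,-25,11,0,0,0,-1]
    - [3.4,-25,11,0,0,0,-1]
    - [3.4,-25,11,0,0,0,-1]
    - [3.4,-25,11,0,0,0,-1]

```text
t: 9.45
ee_pos: [539.1, 193.7, 113.3]
orientation: [-0.349, -3.122, -0.0]
ft_force: [-0.5, 1.4, -1.3]
width: 50.2
grasp_force: 30.0
```

Run:
```python
from h import *
d=snap('scene','s3')
a=cv2.imread('pics/s3.png')[110:260,180:380]; cv2.imwrite('pics/s3c.png',cv2.resize(a,(800,600),interpolation=cv2.INTER_CUBIC))
```

```text
(no output)
```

View pics/s3c.png

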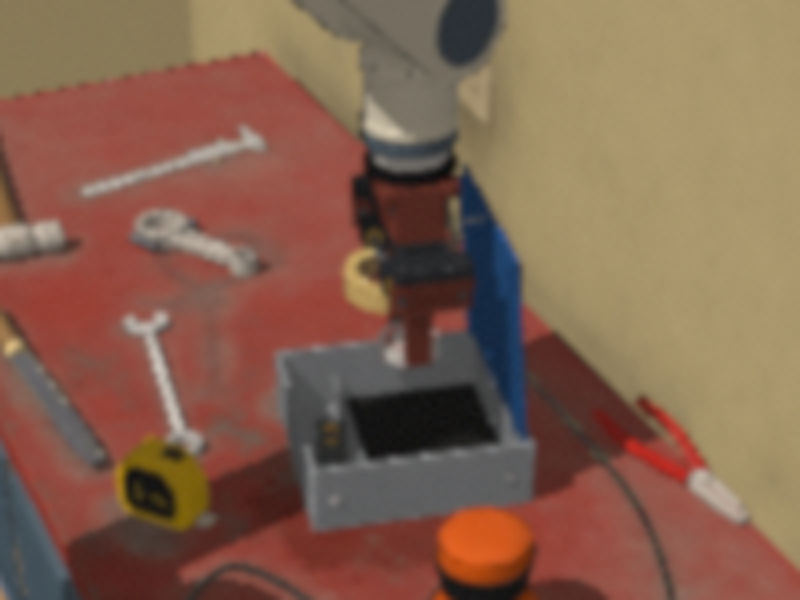

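The bearing is held over the bay (crop 405,350), and the flap stands upright with clearance to the gripper body. I'll lower it.

Call:
servo_tool:
  increments:
    - [-0.5,0.1,0,0,0,0,-1]
    - [-0.5,0.1,-2,0,0,0,-1]
    - [-0.5,0.1,-4,0,0,0,-1]
    - [-0.5,0.1,-6,0,0,0,-1]
    - [-0.5,0.1,-7.5,0,0,0,-1]
    - [-0.5,0.1,-8.7,0,0,0,-1]
    - [-0.5,0.1,-9.5,0,0,0,-1]
    - [-0.5,0.1,-9.9,0,0,0,-1]
    - [-0.5,0.1,-10.1,0,0,0,-1]
    - [-0.5,0.1,-10.1,0,0,0,-1]
    - [-0.5,0.1,-10.1,0,0,0,-1]

```text
t: 10.42
ee_pos: [534.7, 193.9, 13.0]
orientation: [0.35, 3.121, 0.001]
ft_force: [-0.0, -0.6, -1.5]
width: 50.2
grasp_force: 30.0
```

Call:
servo_tool:
  increments:
    - [0,0,-0.08,0,0,0,-1]
    - [0,0,-0.15,0,0,0,-1]
    - [0,0,-0.2,0,0,0,-1]
    - [0,0,-0.2,0,0,0,-1]

```text
t: 10.75
ee_pos: [534.5, 193.8, 10.9]
orientation: [0.35, 3.121, 0.0]
ft_force: [-0.8, 0.2, 3.5]
width: 50.4
grasp_force: 30.0
```

The force shows the bearing on the mat. I'll open, rise, and move back to the near side.

Call:
servo_tool:
  increments:
    - [0,0,0,0,0,0,0.6]
    - [0,0,0,0,0,0,0.6]
    - [0,0,0,0,0,0,0.6]
    - [0,0,0,0,0,0,0.6]
    - [0,0,0,0,0,0,0.6]
    - [0,0,1,0,0,0,0.6]
    - [0,0,3,0,0,0,0.6]
    - [0,0,6,0,0,0,0.6]
    - [0,0,9,0,0,0,0.6]
    - [0,0,12,0,0,0,0.6]
    - [-3,0.7,15,0,0,0,0]
    - [-6,1.3,17,0,0,0,-1]
    - [-9,2,18,0,0,0,-1]
    - [-11,2.4,18,0,0,0,-1]
    - [-11,2.4,18,0,0,0,-1]
    - [-11,2.4,18,0,0,0,-1]
    - [-11,2.4,18,0,0,0,-1]

```text
t: 12.17
ee_pos: [425.2, 217.9, 190.8]
orientation: [0.349, 3.121, 0.001]
ft_force: [-0.2, 0.5, 0.3]
width: 26.9
grasp_force: 0.0
```

Run:
```python
from h import *
d=snap('scene','s4')
a=cv2.imread('pics/s4.png')[110:260,180:380]; cv2.imwrite('pics/s4c.png',cv2.resize(a,(800,600),interpolation=cv2.INTER_CUBIC))
```

```text
(no output)
```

View pics/s4c.png

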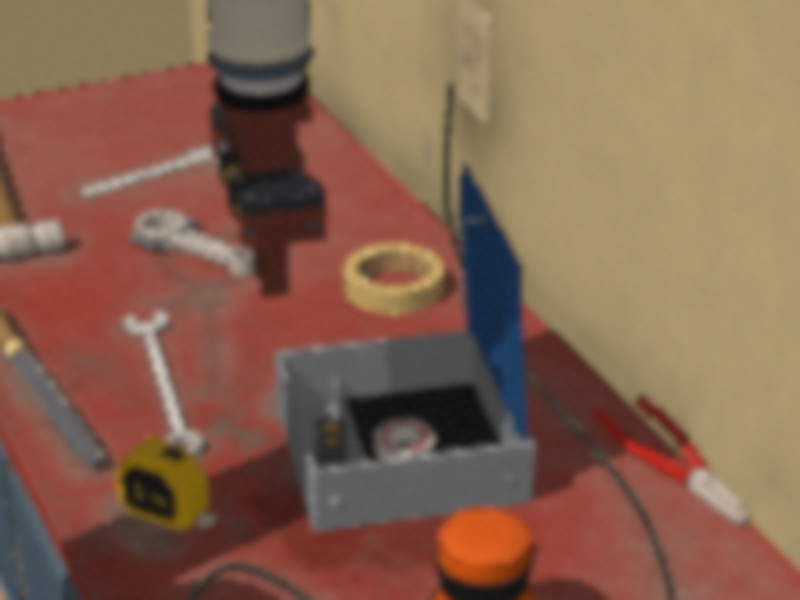

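The bearing lies flat on the mat (crop 405,437) and the flap is upright. Its outer face is towards the wall, so I need the clearance behind it and the reach over it.

Run:
```python
from h import *
import pickle
d=pickle.load(open('d0.pkl','rb'))['scene']
for u,v in((340,125),(400,190),(550,330),(780,535)): print('wall base',px2w(d,180+u/4,110+v/4,0).round(0))
c=np.array([530.5,195.1]);a=np.radians(-12.9); ex=np.array([np.cos(a),np.sin(a)]); ey=np.array([-ex[1],ex[0]])
W=lambda X,Y,Z:np.r_[c+X*ex+Y*ey,Z]
for X,Y,Z in((75.5-2.5,88.5,236),(73,-88.5,236)): print('flap top px crop',(np.array(w2px(d,W(X,Y,Z)))-[180,110])*4)
for th in(1.5,1.45,1.3,1.1,.9,.7,.5,.3,.15,.05,0):
    r=160+8*(1-th/1.5); X=88-r*np.cos(th)+4.5*np.sin(th)+10; Z=59.5+r*np.sin(th)+4.5*np.cos(th); print(th,W(X,0,Z).round(0))
print('start',W(108,0,219).round(0)); print(ctrl.get_obs()['qpos'].round(2))
```

```text
wall base [758. 832.   0.]
wall base [751. 652.   0.]
wall base [756. 321.   0.]
wall base [771. -46.   0.]
flap top px crop [457.03022888 162.78415124]
flap top px crop [511.45103694 262.23105116]
1.5 [619. 175. 219.]
1.45 [612. 177. 219.]
1.3 [588. 182. 216.]
1.1 [558. 189. 206.]
0.9 [531. 195. 190.]
0.7 [506. 201. 169.]
0.5 [487. 205. 143.]
0.3 [472. 208. 113.]
0.15 [466. 210.  89.]
0.05 [463. 211.  72.]
0 [462. 211.  64.]
start [636. 171. 219.]
[ 0.45  0.25  1.97 -0.    0.91 -0.9 ]
```

Call:
servo_tool:
  increments:
    - [0,0,4,0,0,0,-1]
    - [0,0,7.5,0,0,0,-1]
    - [1,-0.2,8,0,0,0,-1]
    - [5,-1,8,0,0,0,-1]
    - [9,-2,8,0,0,0,-1]
    - [13,-3,8,0,0,0,-1]
    - [17,-4,8,0,0,0,-1]
    - [20,-4.6,8,0,0,0,-1]
    - [21.5,-4.8,8,0,0,0,-1]
    - [21.5,-4.8,8,0,0,0,-1]
    - [21.5,-4.8,8,0,0,0,-1]
    - [21.5,-4.8,8,0,0,0,-1]
    - [21.5,-4.8,8,0,0,0,-1]

```text
t: 13.3
ee_pos: [638.2, 169.8, 270.0]
orientation: [-0.349, -3.121, 0.0]
ft_force: [0.2, -0.4, 0.2]
width: 0.5
grasp_force: 0.0
```

Run:
```python
from h import *
d=snap('scene','s5')
a=cv2.imread('pics/s5.png')[90:240,200:400]; cv2.imwrite('pics/s5c.png',cv2.resize(a,(800,600),interpolation=cv2.INTER_CUBIC))
```

```text
(no output)
```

View pics/s5c.png

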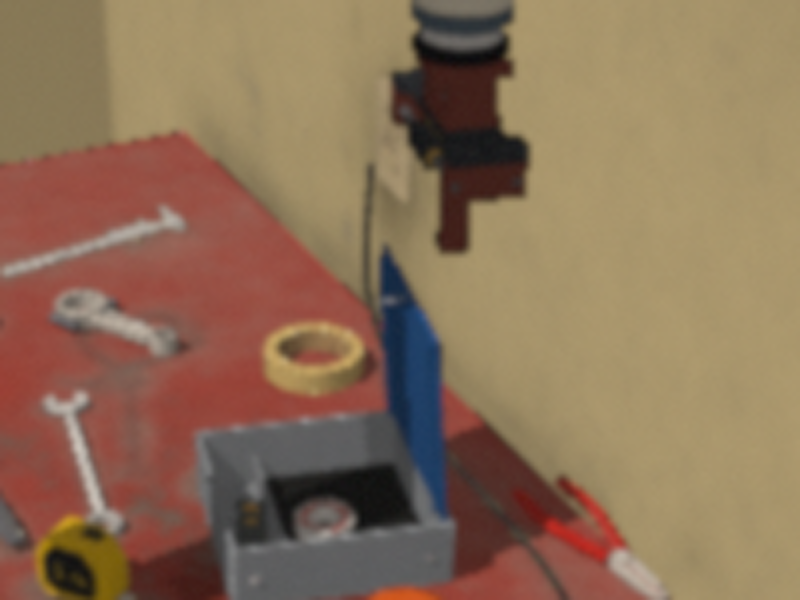

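The tip at (453,250) is behind the flap's top edge, whose middle is near (412,297), so it is clear to descend behind it.

Call:
servo_tool:
  increments:
    - [0.2,0,-2,0,0,0,-1]
    - [0.2,0,-4,0,0,0,-1]
    - [0.2,0,-5,0,0,0,-1]
    - [0.2,0,-5.4,0,0,0,-1]
    - [0.2,0,-5.4,0,0,0,-1]
    - [0.2,0,-5.4,0,0,0,-1]

```text
t: 13.85
ee_pos: [641.4, 170.0, 217.2]
orientation: [0.349, 3.121, 0.0]
ft_force: [0.1, -0.3, -0.9]
width: 0.6
grasp_force: 0.0
```

Call:
servo_tool:
  increments:
    - [-0.4,0.1,0,0,0,0,-1]
    - [-0.8,0.2,0.1,0,0,0,-1]
    - [-1.2,0.3,0.1,0,0,0,-1]
    - [-1.6,0.4,0.2,0,0,0,-1]
    - [-2.1,0.5,0.2,0,0,0,-1]
    - [-2.7,0.6,0.2,0,0,0,-1]
    - [-3.3,0.8,0.1,0,0,0,-1]
    - [-3.9,0.9,0.1,0,0,0,-1]
    - [-4.5,1.0,0.1,0,0,0,-1]
    - [-5.2,1.2,0,0,0,0,-1]
    - [-5.8,1.3,-0.2,0,0,0,-1]
    - [-6.4,1.5,-0.4,0,0,0,-1]
    - [-7.0,1.6,-0.6,0,0,0,-1]
    - [-7.6,1.8,-0.8,0,0,0,-1]
    - [-8.2,1.9,-1.0,0,0,0,-1]

```text
t: 15.1
ee_pos: [558.7, 188.9, 206.1]
orientation: [0.35, 3.122, 0.0]
ft_force: [3.3, 0.4, -1.3]
width: 0.6
grasp_force: 1.5
```

Call:
servo_tool:
  increments:
    - [-0.5,0.1,-0.3,0,0,0,-1]
    - [-1.1,0.2,-0.6,0,0,0,-1]
    - [-1.6,0.4,-0.9,0,0,0,-1]
    - [-2.2,0.5,-1.2,0,0,0,-1]
    - [-2.7,0.6,-1.6,0,0,0,-1]
    - [-3.2,0.7,-2.0,0,0,0,-1]
    - [-3.7,0.8,-2.4,0,0,0,-1]
    - [-4.2,1.0,-2.8,0,0,0,-1]
    - [-4.7,1.1,-3.2,0,0,0,-1]
    - [-5.2,1.2,-3.7,0,0,0,-1]

```text
t: 15.93
ee_pos: [507.0, 200.8, 169.1]
orientation: [0.35, 3.121, 0.0]
ft_force: [4.2, -0.3, 1.5]
width: 0.4
grasp_force: 1.9
```

Next: θ≈0.7 → 0.15 (shifts −4.0, +0.9, −8.0 cm).

Call:
servo_tool:
  increments:
    - [-0.4,0.1,-0.5,0,0,0,-1]
    - [-0.8,0.2,-1.0,0,0,0,-1]
    - [-1.2,0.3,-1.5,0,0,0,-1]
    - [-1.6,0.4,-2.1,0,0,0,-1]
    - [-1.9,0.4,-2.6,0,0,0,-1]
    - [-2.3,0.5,-3.2,0,0,0,-1]
    - [-2.6,0.6,-3.8,0,0,0,-1]
    - [-2.9,0.6,-4.4,0,0,0,-1]
    - [-3.2,0.7,-5.0,0,0,0,-1]
    - [-3.4,0.7,-5.6,0,0,0,-1]
    - [-3.6,0.8,-6.2,0,0,0,-1]
    - [-3.8,0.8,-6.8,0,0,0,-1]
    - [-3.9,0.9,-7.4,0,0,0,-1]
    - [-4.0,0.9,-8.0,0,0,0,-1]

```text
t: 17.1
ee_pos: [466.7, 209.6, 88.7]
orientation: [-0.35, -3.121, 0.001]
ft_force: [1.8, -0.1, 4.6]
width: 0.8
grasp_force: 2.3
```

Call:
servo_tool:
  increments:
    - [-0.1,0.1,-0.3,0,0,0,-1]
    - [-0.2,0.1,-0.6,0,0,0,-1]
    - [-0.2,0.1,-0.9,0,0,0,-1]
    - [-0.2,0.1,-1.2,0,0,0,-1]
    - [-0.2,0.1,-1.5,0,0,0,-1]
    - [-0.2,0.1,-1.8,0,0,0,-1]
    - [-0.2,0.1,-2.1,0,0,0,-1]
    - [-0.2,0.1,-2.4,0,0,0,-1]
    - [-0.2,0.1,-2.6,0,0,0,-1]
    - [-0.2,0.1,-2.8,0,0,0,-1]
    - [-0.2,0.1,-2.9,0,0,0,-1]
    - [-0.2,0.1,-3.0,0,0,0,-1]
    - [-0.2,0.1,-3.0,0,0,0,-1]

```text
t: 18.18
ee_pos: [464.5, 210.5, 59.1]
orientation: [-0.35, -3.121, 0.001]
ft_force: [-5.8, 0.9, 6.2]
width: 0.7
grasp_force: 3.0
```

Call:
servo_tool:
  increments:
    - [-0.05,0,-0.03,0,0,0,-1]
    - [-0.05,0,-0.08,0,0,0,-1]
    - [-0.05,0,-0.1,0,0,0,-1]
    - [-0.05,0,-0.1,0,0,0,-1]

```text
t: 18.52
ee_pos: [464.5, 210.5, 58.5]
orientation: [-0.35, -3.122, 0.001]
ft_force: [-3.7, -0.8, 7.2]
width: 0.7
grasp_force: 3.1
```

Call:
servo_tool:
  increments:
    - [-0.05,0,-0.03,0,0,0,-1]
    - [-0.05,0,-0.05,0,0,0,-1]
    - [-0.05,0,-0.05,0,0,0,-1]
    - [-0.05,0,-0.05,0,0,0,-1]

```text
t: 18.85
ee_pos: [464.5, 210.5, 58.1]
orientation: [0.35, 3.121, -0.0]
ft_force: [-2.5, -1.3, 6.6]
width: 0.5
grasp_force: 2.8
```

Call:
servo_tool:
  increments:
    - [-0.05,0,-0.03,0,0,0,-1]
    - [-0.05,0,-0.06,0,0,0,-1]
    - [-0.05,0,-0.06,0,0,0,-1]

```text
t: 19.1
ee_pos: [464.5, 210.5, 57.6]
orientation: [0.349, 3.121, 0.0]
ft_force: [-1.6, -1.7, 5.8]
width: 0.5
grasp_force: 2.8
```

Call:
servo_tool:
  increments:
    - [-0.02,0,-0.03,0,0,0,-1]
    - [-0.02,0,-0.06,0,0,0,-1]
    - [-0.02,0,-0.06,0,0,0,-1]

```text
t: 19.35
ee_pos: [464.4, 210.6, 57.0]
orientation: [0.349, 3.12, 0.0]
ft_force: [-1.7, -2.6, 6.4]
width: 0.6
grasp_force: 2.9
```

Call:
servo_tool:
  increments:
    - [0,0,-0.03,0,0,0,-1]
    - [0,0,-0.06,0,0,0,-1]
    - [0,0,-0.06,0,0,0,-1]

```text
t: 19.6
ee_pos: [464.4, 210.5, 56.4]
orientation: [0.349, 3.12, 0.0]
ft_force: [-1.3, -2.2, 6.3]
width: 0.2
grasp_force: 3.0
```

Call:
servo_tool:
  increments:
    - [0,0,-0.03,0,0,0,-1]
    - [0,0,-0.05,0,0,0,-1]
    - [0,0,-0.05,0,0,0,-1]

```text
t: 19.85
ee_pos: [464.5, 210.6, 56.0]
orientation: [0.349, 3.12, 0.0]
ft_force: [-1.9, -1.8, 6.8]
width: 0.5
grasp_force: 3.6
```

Call:
servo_tool:
  increments:
    - [0,0,-0.03,0,0,0,-1]
    - [0,0,-0.04,0,0,0,-1]
    - [0,0,-0.04,0,0,0,-1]

```text
t: 20.1
ee_pos: [464.5, 210.6, 55.7]
orientation: [0.349, 3.12, 0.0]
ft_force: [-1.9, -2.6, 8.9]
width: 0.6
grasp_force: 4.4
```

The force and depth match the first trigger, so I'll let go.

Call:
servo_tool:
  increments:
    - [0,0,0.3,0,0,0,-1]
    - [0,0,0.6,0,0,0,-1]
    - [0,0,1,0,0,0,-1]
    - [0,0,2,0,0,0,-1]
    - [0,0,4,0,0,0,-1]
    - [-4,1,7,0,0,0,-1]
    - [-8,2,10,0,0,0,-1]
    - [-10,2,10,0,0,0,-1]
    - [-10,2,10,0,0,0,-1]
    - [-10,2,10,0,0,0,-1]
    - [-10,2,10,0,0,0,-1]
    - [-10,2,10,0,0,0,-1]
    - [-10,2,10,0,0,0,-1]

```text
t: 21.18
ee_pos: [364.3, 230.6, 154.8]
orientation: [-0.351, -3.122, 0.0]
ft_force: [-0.0, 0.5, 0.5]
width: 0.5
grasp_force: 0.0
```

Run:
```python
from h import *
d=snap('scene','s6')
a=cv2.imread('pics/s6.png')[110:260,180:380]; cv2.imwrite('pics/s6c.png',cv2.resize(a,(800,600),interpolation=cv2.INTER_CUBIC))
```

```text
(no output)
```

View pics/s6c.png

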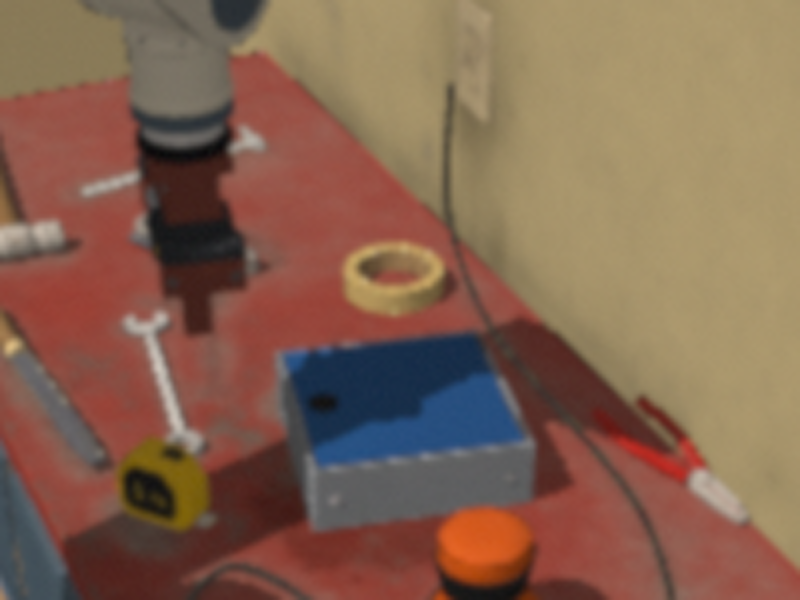

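The flap lies flush and latched (pad at crop 322,402), about 0.9 s after I let go, and the other things are where they were.

```bash
python3 -c "
from workcell import ctrl
print(ctrl.close_job())"
```

```text
the job is handed in; nothing more can be done
None
```

The job is handed in: the bearing lay flat on the mat of the parts bay when I shut the flap, the flap is latched flush, the highest push I read on the case was about 9.5 N, and the other things in view had not moved (no verdict was returned).

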